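Lock the tow arm on its stud with the linch pin

ROBOT

A 6-joint arm with a two-finger parallel gripper is mounted at the origin on a cart in front of the work surface, level with it; the furniture and walls round the work are solid. World frame = base frame: x ahead of the robot, y to its left, z up, the work surface at z = 0. Lengths are in m, angles in rad, forces in N, time in s.
With the tool pointing down it reaches from about 0.375 to 0.975 m from the base axis. Payload 3.8 kg.
Tool frame: the origin (TCP) lies at the very end of the fingers, on their centre line; the grasp point (between the pads) lies 19 mm behind it; z points along the fingers, y is the direction in which the jaws open and shut (so a half turn about z gives the same grasp; the last joint's range is limited). The gripper opens to 85 mm and grips with 20 to 120 N. Pads are 22 mm wide; open, the fingers measure 114 mm over their backs; the gripper's body (76 mm by 85 mm) begins 54 mm behind the grasp point. The pads swing forward as they close: fully open they stand 13 mm farther back than shut.
Start: joints at [-1.25, 0.264, 1.604, -0, 1.274, -0.037], TCP at [0.236, -0.632, 0.231] pointing down, gripper open.
Joint ranges: [-2.63, 2.63], [-0.94, 2.18], [0.31, 2.57], [-1.31, 4.45], [0, 2.66], [-2.55, 2.55]. Speed limits (rad/s): [2.57, 2.57, 3.14, 3.14, 3.14, 3.14].

INTERFACE

Orientations are given as a rotation vector (axis times angle).
In Python, from workcell import bot, viewer gives the robot as it stands.
- The arm moves only by the tool jog_arm, never from a script. Its argument "motion" is a list of rows, each an object of numbers: "dx", "dy", "dz": the shift along the world's x, y, z in cm; "turn": the turn about the world's z in rad. A call has 1 to 12 rows; each row shifts and turns the commanded pose from where the row before left it; what a row does not reach is not made up. A row lasts 1/12 s, in which the tool goes at most 41.7 mm and 7.16 degrees, less where a joint would pass 70% of its speed; a pose out of reach is approached as far as the arm can. A call is refused whole if a number of a shift passes 4.17 or a number of a turn 0.125, either way. A call with a gripper value outside its range is refused whole. "fingers" is the finger opening in cm, from 0 to 8.54, set as the call begins (left out, the last holds). The fingers move at their own pace and stop on an object; "grip_force" is the grip in N (left out, the last holds). Time passes only in rows, so rows that do not move let the fingers close. It gives the time, the measured TCP pose, the force and the opening at its end, in the units of the state.
- bot.read_state(): the state, without advancing time (a new reading comes with each control period).
- viewer.read_camera(name): name is "scene" or "top"; returns (picture, depth): 400x640x3 uint8, red, green, blue; 400x640 float32, m along the optical axis (not along the pixel's ray), 0 where there is no reading.
- viewer.camera_info(name): a dict with "vertical_fov" (degrees; the focal length in pixels is half the picture's height over the tangent of half this angle, whatever the lens; pixels are square), "cx", "cy" (the principal point, pixels), "dist" ([k1, k2, p1, p2, k3] as OpenCV has them; the pictures are not rectified), "R" (3x3) and "t" (3): a world point X has camera coordinates R X + t. Camera axes: x right, y down, z forward; pixel columns grow to the right and rows downward; lengths in m; the calibration is good to about 2 mm. A picture is of the moment at which its call begins. camera_info takes no time and is no camera call.
- bot.finish_job(): hands the job in, once; it reports no verdict.
The state is a dict: "time": time; "q": joint angles; "joint_vel": joint speeds; "joint_torque": joint torques, N m; "tool_pos": TCP position; "tcp_rot": TCP orientation; "wrist_force": force on the tool from outside, world axes, zero at the start; "torque": the same for the moment, N m; "width": opening from 0.0 (shut) to 1.0 (fully open).
Only numpy, scipy, OpenCV 4.12 (cv2) and the standard library are available. Lean on these libraries where they do the work, as an engineer would, in place of code of your own. Each camera call takes 0.05 s, during which the arm holds its last target. There are 200 camera calls.

TASK

Secure the tow arm on its stud with the linch pin that lies on the bench: push the pin through the cross hole of the stud until its head is fully home against the stud, feeling for the hole and not forcing the pin, then gently flip the sprung ring over the top of the stud until it snaps down round the stud, past the pin's end. Let go, and leave the tools and parts around where they are.

Things in the scene. Friction and masses are not known exactly. Their poses are not given: they have to be found in the camera images.
- tow_bracket: Dark steel plate 130 x 112 x 14 mm bolted flat to the bench, immovable. Origin: middle of its underside, under the stud; z up. A grey tow arm (38 mm bar, top at z = 38 mm) has its eye, 54 mm across, on the stud and runs off to the plate's +y, 167 mm long. A washer 37 mm across on the eye reaches z = 41 mm.
- stud_top (a point): Middle of the top of the upright steel stud, 22 mm thick, top at z = 70 mm. The stud stands turned about the vertical by an unknown, unreported angle, up to 1.3 rad either way; it swivels stiffly (about 0.04 N m) between stops at 1.4 rad, and a poke beside the hole can turn it a little away. This point's axes are the plate's and do not turn with it.
- hole_centre (a point): Where the 13 mm cross hole meets the stud's axis, z = 58 mm; its mouths are 11 mm from here. The hole runs level, along the plate's x turned by the stud's unknown angle. Feel for it or look: a pin aimed at this point within about 0.2 rad of the hole's direction goes in and turns the stud true; else it stops on the stud's solid side. The point's axes are the plate's.
- linch_pin: Steel linch pin lying level on the bench. Origin: on the shank's axis at the shoulder, where head and shank meet, 5.5 mm above the bench as it lies; +x along the shank to the tip, z up. Shank 11 mm thick, 32 mm long, the last 9 mm tapering to a blunt 7 mm end. Home in the stud: shoulder against it, origin 11 mm from the hole's centre, tip 21 mm past the centre; getting there takes under 15 N.
- pin_grip (a point): Middle of the pin's head, x = -13 mm in the pin's frame, to be gripped across y: a block 18 mm wide in y, from x = -26 to 0 and z = -5.5 to +8.5 mm in the pin's frame. Behind it, to x = -38 mm, a narrower lug carries the ring. Pin and ring weigh 0.12 to 0.18 kg.
- pin_tip (a point): Middle of the pin's blunt end, 32 mm from the pin's origin along its +x.
- ring (a joint): Turn of the sprung wire ring (4.4 mm wire, 74 mm across) about the pin's y axis at the lug, rad. 0: open, leaning up and back, 60 degrees above the pin's -x. 0.52: upright. 2.09: shut, level in the plane of the pin's axis, round the stud, far side just past the tip. It springs back to 0 until about 1.4, resisting a push on its far side with about 4 N; beyond that it snaps shut.
- ring_far (a point): Middle of the wire at the ring's far side, 67 mm from its pivot, which is on the pin's axis at x = -31 mm. Open, it is 58 mm above the pin's axis and 65 mm behind the shoulder. Pushed from behind by something upright that follows it along its arc, up, over the stud and forward-down, it goes easily; pushed only level it binds by friction past upright.
- micrometer: Outside micrometer lying flat, 131 x 49 x 19 mm; bystander, origin under its middle.
- casting: Die-cast aluminium frame lying flat, 113 x 99 x 30 mm; bystander, origin under its middle.
- marker: Marker pen lying flat, 136 mm long, 14 mm thick; bystander, origin under its middle.
There are look-alikes about, which are no part of the job. Leave any purple look-alike of the linch_pin alone.

How it is judged:
On the way:
1. the pin is pushed through the stud until its head is home, the ring still open (distance between linch_pin and hole_centre below 0.013 m and distance between pin_tip and hole_centre below 0.0235 m and value of joint ring below 1 rad), for 0.2 s.
At the end, for the whole second after the job is handed in: The pin is through the stud, not slid back by more than 6 mm (pin origin within 17 mm of the hole's centre, tip within 23.5 mm), the ring is shut round the stud (joint above 1.95 rad), all let go and at rest (distance between linch_pin and hole_centre below 0.017 m and distance between pin_tip and hole_centre below 0.0235 m and value of joint ring above 1.95 rad and linear speed of linch_pin below 0.02 m/s); the robot touches nothing.
It fails at once if the pin is forced against the stud or bracket with more than 35 N while it is pushed in (ring open and not yet touched) (contact force between linch_pin and tow_bracket above 35 N and value of joint ring below 0.1 rad and contact force between ring and the fingers below 0.5 N).
It fails at once if the ring is pushed by the robot with more than 30 N (contact force between ring and the fingers above 30 N).
It fails at once if a bystander is disturbed (moved by more than 2 cm) (distance of any of micrometer, casting, marker from where it was at the start of the episode above 0.02 m).
It also fails if it takes over 72 s, if anything falls off the work surface, if the arm or the gripper's body presses on something with over 40 N, if the wrist force passes 120 N, or if a joint passes its speed limit or range.

## Working session

There is one attempt and no reset: what is moved stays moved. The work goes in short steps, Python scripts to look and compute and a tool call to move; the robot and the scene stay as the last step left them, time stands still between calls to the robot, and variables do not carry over. Pictures are saved under pics/ and viewed, about 8 in all and at most 12, crops included, and the job is handed in when it is done.

Besides the shell and the picture viewer there is one more tool, called after "Request:" as name([rows], argument=value, ...), one row to a line, values as JSON. jog_arm: Moves the arm, as the interface text tells. Its arguments: {"type":"object","properties":{"motion":{"type":"array"},"fingers":{"type":"number"},"grip_force":{"type":"number"}},"required":["motion"]}

```bash
mkdir -p pics; ls; cat > h.py <<'E'
import numpy as np, cv2
from workcell import bot, viewer
def cam(n):
    i=viewer.camera_info(n); f=200/np.tan(np.radians(i["vertical_fov"])/2)
    K=np.array([[f,0,i["cx"]],[0,f,i["cy"]],[0,0,1.]])
    return K,np.array(i["dist"],float),np.array(i["R"]),np.array(i["t"])
def ray(n,u,v):
    K,d,R,t=cam(n); p=cv2.undistortPoints(np.array([[[u,v]]],float),K,d)[0,0]
    return -R.T@t, R.T@np.array([p[0],p[1],1])
def onz(n,u,v,z):
    c,r=ray(n,u,v); return c+r*(z-c[2])/r[2]
def at(n,u,v,D):
    c,r=ray(n,u,v); return c+r*D[int(round(v)),int(round(u))]
def proj(n,X):
    K,d,R,t=cam(n); return cv2.projectPoints(np.array(X,float).reshape(-1,3),cv2.Rodrigues(R)[0],t,K,d)[0].reshape(-1,2)
def snap(n,name,crop=None,k=1):
    p,D=viewer.read_camera(n); im=p[:,:,::-1]
    np.savez('pics/'+name+'.npz',p=p,D=D)
    if crop: x0,y0,x1,y1=crop; im=im[y0:y1,x0:x1]
    cv2.imwrite('pics/'+name+'.png',cv2.resize(im,None,fx=k,fy=k,interpolation=cv2.INTER_CUBIC)); return p,D
E
python3 - <<'E'
from h import *
print(bot.read_state())
for n in("scene","top"):
    p,D=snap(n,n+'0'); c=cam(n); print(n,c[0][0,0],-c[2].T@c[3],c[2])
a=cv2.imread('pics/top0.png');b=cv2.imread('pics/scene0.png')
E
```

```text
pics
{'time': 0.0, 'q': array([-1.24993213e+00,  2.64771593e-01,  1.60538102e+00,  3.88705127e-05,
        1.27367721e+00, -3.69159669e-02]), 'joint_vel': array([-0.00165982, -0.00069358, -0.00215261,  0.00100335, -0.00042683,
        0.00028693]), 'joint_torque': array([ 1.35591985e-03, -5.15116167e+01, -3.67305493e+01,  1.58924595e-04,
        1.29567058e-02,  2.46363902e-05]), 'tool_pos': array([ 0.23615317, -0.63156661,  0.2299458 ]), 'tcp_rot': array([-3.08927714e+00, -5.58594420e-01,  4.39156037e-04]), 'wrist_force': array([ 1.01134165, -0.26753017,  1.23266392]), 'torque': array([ 0.01654214,  0.00681703, -0.00611449]), 'width': 1.0033234755369356}
scene 459.035712688189 [-0.26490324 -0.94124854  0.62361178] [[ 0.70588245 -0.70832377 -0.00272004]
 [-0.30468318 -0.3001619  -0.90391979]
 [ 0.63945142  0.63888987 -0.42769336]]
top 455.66781624211364 [ 0.32267352 -0.13454275  1.36766959] [[-0.00160754 -0.99986921  0.01609253]
 [-0.98675241 -0.00102458 -0.16223016]
 [ 0.16222543 -0.01614014 -0.98662171]]
```

View pics/top0.png

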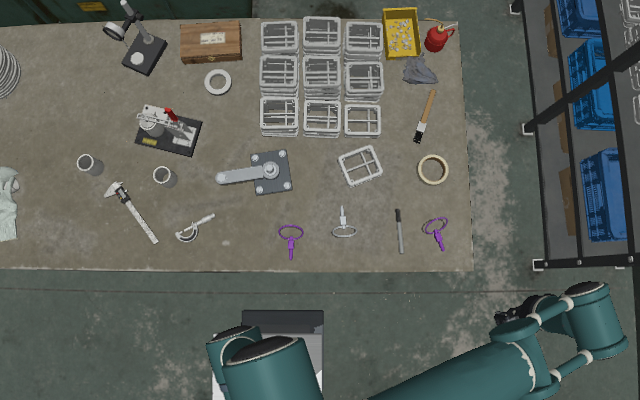

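View pics/scene0.png

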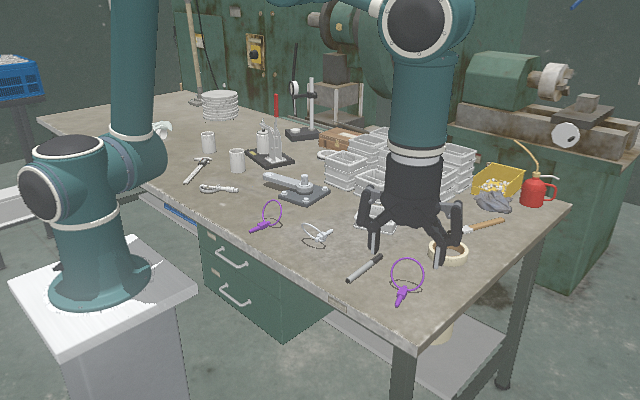

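Candidates for the pin (top picture): the steel one at (343,220), purple look-alikes at (290,240) and (436,232). I choose the steel one and check it close up, along with the stud at (270,170).

```bash
python3 - <<'E'
from h import *
a=cv2.imread('pics/top0.png');b=cv2.imread('pics/scene0.png')
f=lambda im,x0,y0,w,h,k:cv2.resize(im[y0:y0+h,x0:x0+w],None,fx=k,fy=k,interpolation=cv2.INTER_CUBIC)
t=np.hstack([f(a,315,200,50,40,8),f(a,245,145,50,40,8)])
s=np.hstack([f(b,295,215,50,32,8),f(b,260,165,50,32,8)])
cv2.imwrite('pics/c1.png',np.vstack([t,s[:256]]))
D=np.load('pics/top0.npz')['D']
for u,v in[(343,230),(343,235),(330,215),(270,170),(265,158),(258,153),(283,153),(290,190),(258,194)]: print(u,v,at('top',u,v,D))
E
```

```text
343 230 [ 0.45296588 -0.22485006  0.00312913]
343 235 [ 0.43777914 -0.22461425  0.0046651 ]
330 215 [ 0.49936494 -0.18623956 -0.00424301]
270 170 [ 0.62066815 -0.00957983  0.07539231]
265 158 [0.67164434 0.01200952 0.01706413]
258 153 [0.68671107 0.03345084 0.0196147 ]
283 153 [ 0.68549033 -0.04321357  0.02422246]
290 190 [ 0.57258714 -0.06523513  0.01623319]
258 194 [0.56135714 0.03181528 0.00994225]
```

View pics/c1.png

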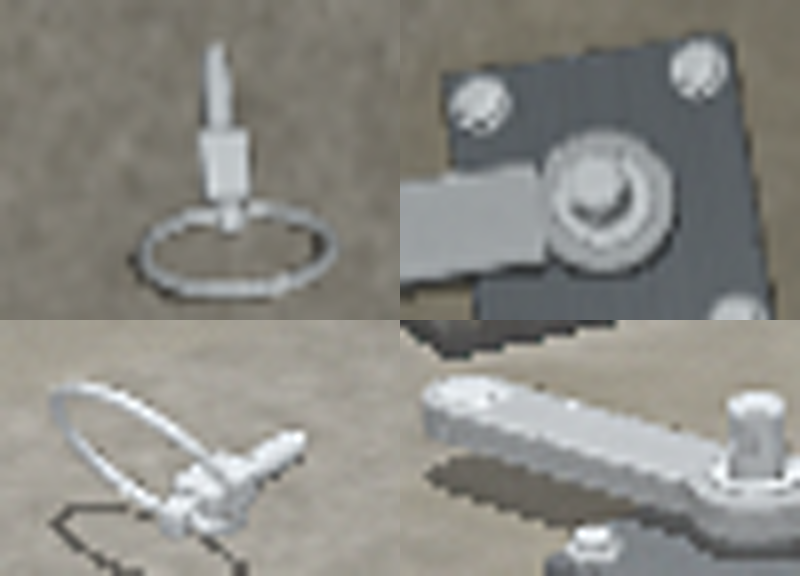

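The crop shows the steel pin with its ring, tip at about top (342,205), head middle (343,220), lug (344,227); stud top at about top (270,167). Let me measure, and enlarge the stud.

```bash
python3 - <<'E'
from h import *
g=lambda X,Y,x0,y0,k=8:((X+.5)/k-.5+x0,(Y+.5)/k-.5+y0)
for nm,X,Y,z in[('tip',216,44,.0055),('shoulderL',203,128,.014),('shoulderR',247,128,.014),('headbackL',206,196,.014),('headbackR',248,196,.014),('stud',200+0,180,0)]:
    u,v=g(X,Y,315,200); print(nm,onz('top',u,v,z).round(4))
u,v=g(200,180,245,145); print('studtop',onz('top',u,v,.07).round(4))
u,v=g(205,200,245,145); print('washer',onz('top',u,v,.041).round(4))
# scene
for nm,X,Y,z in[('tip',303,120,.0055)]: 
    u,v=g(X,Y,295,215); print(nm,onz('scene',u,v,z).round(4))
u,v=g(757-400,400-320,260,165); print('studtop scene',onz('scene',u,v,.07).round(4))
S=[.625,-.008]
for n in('scene','top'):print(n,proj(n,[[*S,.07],[*S,.058],[*S,.041]]).round(1))
b=cv2.imread('pics/scene0.png')
ims=[]
for i in range(4):
    p,_=viewer.read_camera('scene'); ims.append(p.astype(float))
m=np.mean(ims,0)[:,:,::-1].astype(np.uint8)
c=m[170:200,288:322]; cv2.imwrite('pics/c2.png',cv2.normalize(cv2.resize(c,None,fx=16,fy=16,interpolation=cv2.INTER_CUBIC),None,0,255,cv2.NORM_MINMAX))
E
```

```text
tip [ 0.5284 -0.221   0.0055]
shoulderL [ 0.4953 -0.2153  0.014 ]
shoulderR [ 0.4953 -0.2318  0.014 ]
headbackL [ 0.4697 -0.2163  0.014 ]
headbackR [ 0.4697 -0.232   0.014 ]
stud [ 0.4773 -0.2149  0.    ]
studtop [ 0.6307 -0.0076  0.07  ]
washer [ 0.6299 -0.0068  0.041 ]
tip [ 0.5305 -0.218   0.0055]
studtop scene [ 0.6348 -0.0019  0.07  ]
scene [[303.3 176. ]
 [303.3 179.6]
 [303.4 184.7]]
top [[269.7 169. ]
 [270.  169.9]
 [270.6 171.2]]
```

View pics/c2.png

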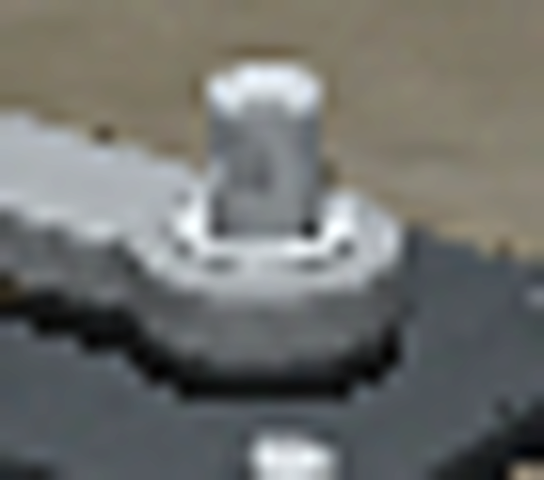

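```bash
python3 - <<'E'
from h import *
P=[];DD=[]
for i in range(6):
    p,D=viewer.read_camera('scene'); P.append(p.astype(float).mean(2)); DD.append(D)
P=np.mean(P,0);D=np.median(DD,0)
print((D[173:188,299:311]*1000).round(0).astype(int)); print(P[173:188,299:311].round(0).astype(int))
K,d,R,t=cam('scene'); S=np.array([.632,-.005,.058]); print((R@S+t)*1000)
# predicted mouth pixel vs angle (hole dir from stud axis toward -x side)
for a in np.arange(-1.2,1.3,.2):
    m=S-0.011*np.array([np.cos(a),np.sin(a),0]); print(round(a,1),proj('scene',[m]).round(2))
E
```

```text
[[1601 1599 1600 1599 1600 1598 1599 1601 1601 1602 1600 1602]
 [1592 1591 1594 1412 1412 1415 1414 1411 1589 1591 1593 1594]
 [1582 1586 1406 1405 1406 1406 1405 1406 1405 1583 1580 1584]
 [1579 1576 1405 1401 1402 1399 1399 1402 1403 1576 1576 1577]
 [1572 1567 1404 1403 1400 1397 1401 1401 1405 1570 1569 1569]
 [1560 1560 1408 1415 1423 1403 1402 1401 1405 1558 1560 1563]
 [1556 1555 1411 1418 1417 1421 1402 1404 1406 1553 1555 1553]
 [1452 1545 1411 1415 1416 1418 1404 1406 1409 1544 1545 1545]
 [1445 1444 1411 1410 1411 1406 1403 1407 1411 1538 1538 1536]
 [1436 1429 1411 1410 1406 1408 1406 1408 1413 1429 1438 1435]
 [1424 1421 1413 1409 1409 1409 1407 1410 1415 1422 1422 1430]
 [1416 1418 1418 1411 1410 1409 1411 1412 1416 1417 1416 1423]
 [1413 1410 1408 1409 1406 1409 1409 1409 1409 1408 1410 1414]
 [1408 1411 1409 1405 1404 1406 1406 1406 1406 1412 1409 1410]
 [1403 1404 1405 1403 1402 1403 1403 1403 1406 1400 1404 1404]]
[[154 154 150 147 145 143 144 148 152 155 156 157]
 [154 150 171 190 232 232 231 214 174 153 155 157]
 [151 145 228 235 237 233 234 235 224 156 156 157]
 
[... 246 characters left out ...]
63 163]
 [201 203 179 152 148 143 170 167 149 136 164 162]
 [179 218 148 161 169 164 170 166 146 182 214 186]
 [228 237 142 156 163 166 168 164 141 206 237 193]
 [233 237 137 149 163 165 161 157 110 239 239 207]
 [158 225 221 214 213 220 225 246 234 225 148 199]
 [194 191 158 173 211 205 196 180 153 173 193 205]
 [201 203 197 200 203 201 201 199 198 204 195 190]]
[ -28.52035305  -43.02978313 1413.59416181]
-1.2 [[301.04 178.11]]
-1.0 [[300.81 178.38]]
-0.8 [[300.71 178.67]]
-0.6 [[300.75 178.95]]
-0.4 [[300.94 179.22]]
-0.2 [[301.26 179.48]]
-0.0 [[301.7 179.7]]
0.2 [[302.24 179.88]]
0.4 [[302.87 180.01]]
0.6 [[303.56 180.09]]
0.8 [[304.27 180.11]]
1.0 [[304.99 180.08]]
1.2 [[305.67 179.99]]
```

Depth shows the hole in the scene view (columns 301.5–304.5, rows 178–180; stud centre about 304), which gives a hole heading of about +0.4 rad. Heading to above the pin.

Request:
jog_arm([
  {"dx":1.9,"dy":3.15,"turn":-0.1},
  {"dx":1.9,"dy":3.15,"turn":-0.1},
  {"dx":1.9,"dy":3.15,"turn":-0.1},
  {"dx":1.9,"dy":3.15},
  {"dx":1.9,"dy":3.15},
  {"dx":1.9,"dy":3.15},
  {"dx":1.9,"dy":3.15},
  {"dx":1.9,"dy":3.15},
  {"dx":1.9,"dy":3.15},
  {"dx":1.9,"dy":3.15},
  {"dx":1.9,"dy":3.15},
  {"dx":1.9,"dy":3.15},
], fingers=5)

```text
validation failed for argument at $.mo...
```

Request:
jog_arm([
  {"dx":1.0,"dy":1.6},
  {"dx":0.9,"dy":1.5},
  {"dz":-3},
  {"dz":-3},
  {"dz":-3},
  {"dz":-3},
  {"dz":-2},
  {"dz":0},
  {"dz":0},
])

```text
validation failed for argument at $.mo...
```

```bash
python3 - <<'E'
from h import *
s=bot.read_state(); print(s['time'],s['tool_pos'],s['tcp_rot'],s['width'],s['q'])
p,D=viewer.read_camera('scene'); q,E=viewer.read_camera('top')
np.savez('pics/g1.npz',p=p,D=D,q=q,E=E)
print(proj('scene',[s['tool_pos']]),proj('top',[s['tool_pos']]))
f=lambda im,x0,y0,w,h,k:cv2.resize(im[y0:y0+h,x0:x0+w],None,fx=k,fy=k,interpolation=cv2.INTER_CUBIC)
cv2.imwrite('pics/g1.png',np.hstack([f(p[:,:,::-1],280,180,60,70,6),f(q[:,:,::-1],310,190,60,70,6)]))
E
```

```text
0.6 [ 0.23639393 -0.63226733  0.23132065] [3.09138114e+00 5.59036777e-01 2.35460255e-06] 0.9969738666256255 [-1.24989750e+00  2.63862253e-01  1.60397140e+00 -8.92812183e-06
  1.27368869e+00 -3.69060951e-02]
[[404.65183878 265.71674724]] [[511.23671251 306.5882703 ]]
```

View pics/g1.png

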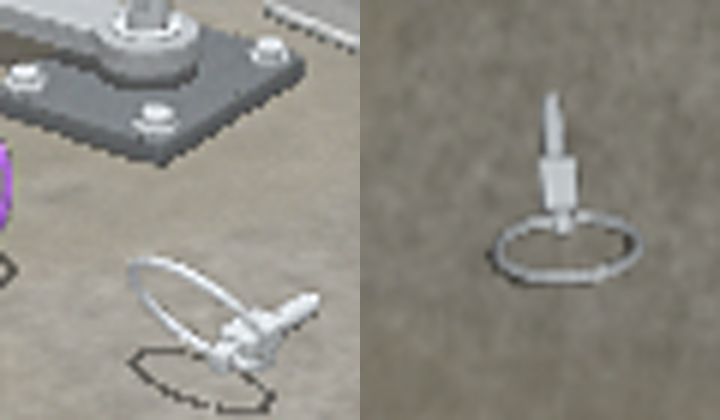

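The moves were refused; the picture shows only the untouched pin. I'll try giving all four keys in each row.

Request:
jog_arm([
  {"dx":1.9,"dy":3.15,"dz":0,"turn":-0.1},
  {"dx":1.9,"dy":3.15,"dz":0,"turn":-0.1},
  {"dx":1.9,"dy":3.15,"dz":0,"turn":-0.1},
], fingers=5)

```text
time: 0.95
tool_pos: [0.2935, -0.537, 0.2311]
tcp_rot: [-3.14, -0.08, -0.0]
wrist_force: [0.2, -0.1, 0.4]
width: 0.602
```

Request:
jog_arm([
  {"dx":1.9,"dy":3.15,"dz":0,"turn":0},
  {"dx":1.9,"dy":3.15,"dz":0,"turn":0},
  {"dx":1.9,"dy":3.15,"dz":0,"turn":0},
  {"dx":1.9,"dy":3.15,"dz":0,"turn":0},
  {"dx":1.9,"dy":3.15,"dz":0,"turn":0},
  {"dx":1.9,"dy":3.15,"dz":0,"turn":0},
  {"dx":1.9,"dy":3.15,"dz":0,"turn":0},
  {"dx":1.9,"dy":3.15,"dz":0,"turn":0},
  {"dx":1.9,"dy":3.15,"dz":0,"turn":0},
  {"dx":1.85,"dy":3.1,"dz":0,"turn":0},
  {"dx":0,"dy":0,"dz":0,"turn":0},
])

```text
time: 1.87
tool_pos: [0.4855, -0.2182, 0.2317]
tcp_rot: [-3.138, -0.098, -0.004]
wrist_force: [0.2, -0.5, -0.2]
width: 0.589
```

Request:
jog_arm([
  {"dx":0,"dy":0,"dz":-3,"turn":0},
  {"dx":0,"dy":0,"dz":-3,"turn":0},
  {"dx":0,"dy":0,"dz":-3,"turn":0},
  {"dx":0,"dy":0,"dz":-3,"turn":0},
  {"dx":0,"dy":0,"dz":-2,"turn":0},
  {"dx":0,"dy":0,"dz":-2,"turn":0},
  {"dx":0,"dy":0,"dz":0,"turn":0},
  {"dx":0,"dy":0,"dz":0,"turn":0},
])

```text
time: 2.53
tool_pos: [0.4817, -0.223, 0.0704]
tcp_rot: [-3.139, -0.09, 0.004]
wrist_force: [0.5, 0.4, 0.4]
width: 0.588
```

```bash
python3 - <<'E'
from h import *
s=bot.read_state(); print(s['time'],s['tool_pos'],s['tcp_rot'],s['width'],s['wrist_force'])
p,D=viewer.read_camera('scene'); q,E=viewer.read_camera('top')
np.savez('pics/g2.npz',p=p,D=D,q=q,E=E)
print(proj('scene',[s['tool_pos'],[.4825,-.224,.014]]),proj('top',[s['tool_pos']]))
f=lambda im,x0,y0,w,h,k:cv2.resize(im[y0:y0+h,x0:x0+w],None,fx=k,fy=k,interpolation=cv2.INTER_CUBIC)
cv2.imwrite('pics/g2.png',np.hstack([f(p[:,:,::-1],270,150,80,100,5),f(q[:,:,::-1],300,170,80,100,5)]))
E
```

```text
2.5333 [ 0.48174439 -0.22300006  0.07035386] [-3.1388841  -0.09036714  0.00414643] 0.587770455946752 [0.50571308 0.42989672 0.37804014]
[[321.28770734 214.96339826]
 [321.66792693 234.08157641]] [[343.79257301 217.77266915]]
```

View pics/g2.png

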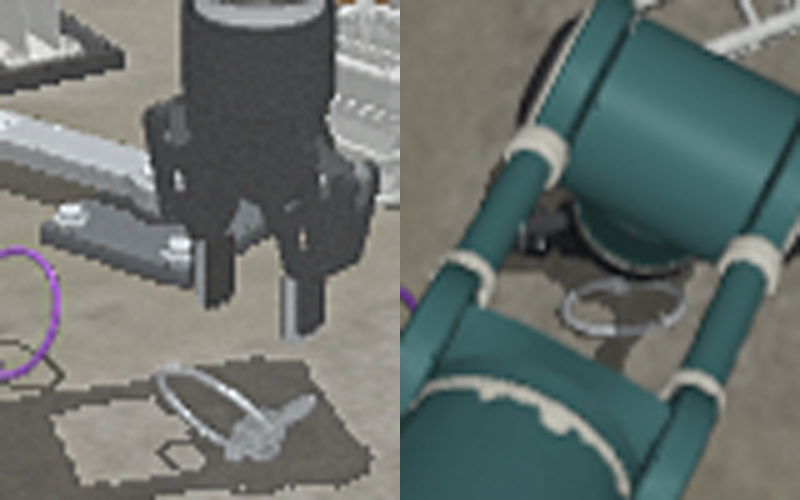

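The fingertips straddle the head line in the scene view (tip midpoint (322,214) against 215 predicted; head at (321,237)). Descending and gripping.

Request:
jog_arm([
  {"dx":0.1,"dy":-0.05,"dz":-2.5,"turn":0},
  {"dx":0,"dy":0,"dz":-2,"turn":0},
  {"dx":0,"dy":0,"dz":-1.2,"turn":0},
  {"dx":0,"dy":0,"dz":-0.5,"turn":0},
  {"dx":0,"dy":0,"dz":-0.3,"turn":0},
  {"dx":0,"dy":0,"dz":0,"turn":0},
  {"dx":0,"dy":0,"dz":0,"turn":0},
])

```text
time: 3.22
tool_pos: [0.4848, -0.2242, 0.0073]
tcp_rot: [3.139, 0.091, 0.002]
wrist_force: [0.1, 0.3, -0.1]
width: 0.588
```

Request:
jog_arm([
  {"dx":0,"dy":0,"dz":0,"turn":0},
  {"dx":0,"dy":0,"dz":0,"turn":0},
  {"dx":0,"dy":0,"dz":0,"turn":0},
  {"dx":0,"dy":0,"dz":0,"turn":0},
  {"dx":0,"dy":0,"dz":0,"turn":0},
  {"dx":0,"dy":0,"dz":0,"turn":0},
  {"dx":0,"dy":0,"dz":0,"turn":0},
  {"dx":0,"dy":0,"dz":0,"turn":0},
], fingers=0.8, grip_force=60)

```text
time: 3.88
tool_pos: [0.4847, -0.2241, 0.0074]
tcp_rot: [3.14, 0.091, 0.002]
wrist_force: [-0.7, 0.9, 6.3]
width: 0.182
```

```bash
python3 - <<'E'
from h import *
s=bot.read_state(); print(s['time'],s['tool_pos'],s['width'],s['wrist_force'])
p,D=viewer.read_camera('scene')
f=lambda im,x0,y0,w,h,k:cv2.resize(im[y0:y0+h,x0:x0+w],None,fx=k,fy=k,interpolation=cv2.INTER_CUBIC)
cv2.imwrite('pics/g3.png',f(p[:,:,::-1],285,195,60,60,10))
E
```

```text
3.8833 [ 0.48467294 -0.22409366  0.00738195] 0.18211855134643382 [-0.72730782  0.91430607  6.28803269]
```

View pics/g3.png

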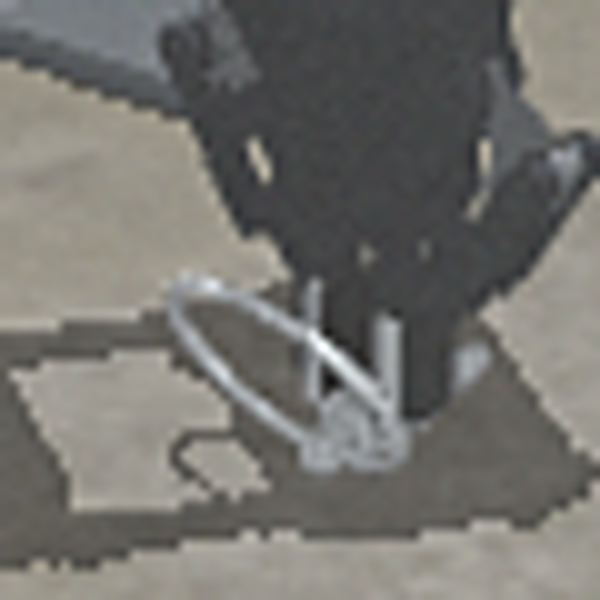

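Pin is gripped at the head, ring open behind; but only on the upper half. Regrip slightly lower.

Request:
jog_arm([
  {"dx":0,"dy":0,"dz":0,"turn":0},
  {"dx":0,"dy":0,"dz":0,"turn":0},
  {"dx":0,"dy":0,"dz":0,"turn":0},
  {"dx":0,"dy":0,"dz":-0.2,"turn":0},
  {"dx":0,"dy":0,"dz":-0.2,"turn":0},
  {"dx":0,"dy":0,"dz":0,"turn":0},
  {"dx":0,"dy":0,"dz":0,"turn":0},
], fingers=3)

```text
time: 4.52
tool_pos: [0.4835, -0.2236, 0.0018]
tcp_rot: [-3.14, -0.091, 0.001]
wrist_force: [0.1, 0.0, 0.5]
width: 0.347
```

Request:
jog_arm([
  {"dx":0,"dy":0,"dz":0,"turn":0},
  {"dx":0,"dy":0,"dz":0,"turn":0},
  {"dx":0,"dy":0,"dz":0,"turn":0},
  {"dx":0,"dy":0,"dz":0,"turn":0},
  {"dx":0,"dy":0,"dz":0,"turn":0},
  {"dx":0,"dy":0,"dz":0,"turn":0},
  {"dx":0,"dy":0,"dz":0,"turn":0},
], fingers=1)

```text
time: 5.1
tool_pos: [0.484, -0.2238, 0.0024]
tcp_rot: [3.14, 0.091, 0.0]
wrist_force: [0.2, 0.2, 1.7]
width: 0.193
```

Request:
jog_arm([
  {"dx":0,"dy":0,"dz":1.0,"turn":0},
  {"dx":0,"dy":0,"dz":2,"turn":0},
  {"dx":0,"dy":0,"dz":2.2,"turn":0},
  {"dx":1.0,"dy":2,"dz":0,"turn":0.05},
  {"dx":1.3,"dy":2.9,"dz":0,"turn":0.07},
  {"dx":1.3,"dy":2.9,"dz":0,"turn":0.07},
  {"dx":1.3,"dy":2.9,"dz":0,"turn":0.07},
  {"dx":1.3,"dy":2.9,"dz":0,"turn":0.07},
  {"dx":1.3,"dy":2.9,"dz":0,"turn":0.02},
  {"dx":1.0,"dy":2.0,"dz":0,"turn":0},
  {"dx":0.3,"dy":0.8,"dz":0,"turn":0},
  {"dx":0,"dy":0,"dz":0,"turn":0},
])

```text
time: 6.1
tool_pos: [0.5725, -0.029, 0.0547]
tcp_rot: [-3.076, -0.64, -0.001]
wrist_force: [0.5, 0.3, -0.9]
width: 0.19
```

```bash
python3 - <<'E'
from h import *
s=bot.read_state(); print(s['time'],s['tool_pos'],s['tcp_rot'],s['width'],s['wrist_force'])
p,D=viewer.read_camera('scene');q,E=viewer.read_camera('top')
np.savez('pics/g4.npz',p=p,D=D,q=q,E=E)
f=lambda im,x0,y0,w,h,k:cv2.resize(im[y0:y0+h,x0:x0+w],None,fx=k,fy=k,interpolation=cv2.INTER_CUBIC)
cv2.imwrite('pics/g4.png',np.hstack([f(p[:,:,::-1],265,155,50,60,8),f(q[:,:,::-1],245,145,50,60,8)]))
a=.4;T=s['tool_pos'];u=np.array([np.cos(a),np.sin(a),0]);print(proj('scene',[T,T+.0445*u+[0,0,.0033],T+.0125*u+[0,0,.0033],T-.0185*u+[0,0,.0033]]).round(1),proj('top',[T+.0445*u+[0,0,.0033]]))
E
```

```text
6.1 [ 0.57245181 -0.02901195  0.05470333] [-3.07552580e+00 -6.40463055e-01 -5.79271687e-04] 0.19024554665001103 [ 0.53877691  0.28022374 -0.94107505]
[[295.5 187.7]
 [301.4 181. ]
 [297.2 185.1]
 [292.9 189.1]] [[271.21875779 173.73095732]]
```

View pics/g4.png

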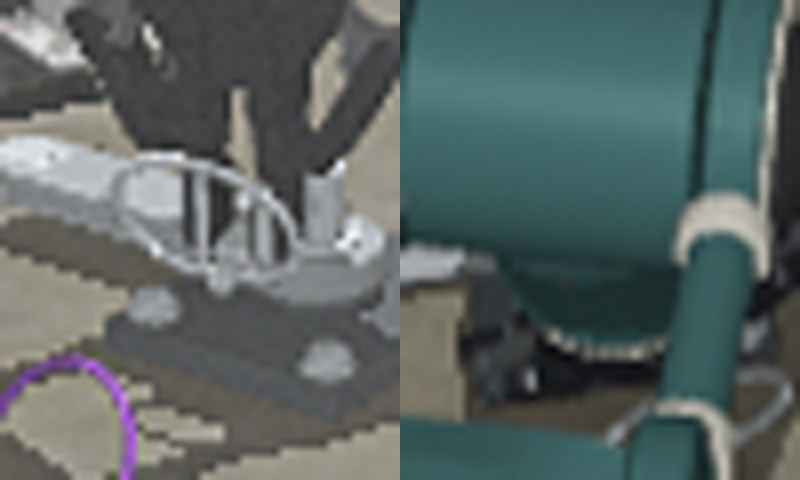

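Pin is level in the grip, lug at scene (293,189.7) where predicted. Approach with small steps.

Request:
jog_arm([
  {"dx":0.04,"dy":-0.1,"dz":0,"turn":0},
  {"dx":0.18,"dy":0.08,"dz":0,"turn":0},
  {"dx":0.18,"dy":0.08,"dz":0,"turn":0},
  {"dx":0.18,"dy":0.08,"dz":0,"turn":0},
  {"dx":0,"dy":0,"dz":0,"turn":0},
])

```text
time: 6.62
tool_pos: [0.5781, -0.0299, 0.0544]
tcp_rot: [3.077, 0.635, 0.001]
wrist_force: [-0.6, -0.5, -1.4]
width: 0.193
```

Request:
jog_arm([
  {"dx":0.09,"dy":0.04,"dz":0,"turn":0},
  {"dx":0.09,"dy":0.04,"dz":0,"turn":0},
  {"dx":0,"dy":0,"dz":0,"turn":0},
])

```text
time: 6.87
tool_pos: [0.5796, -0.0285, 0.0543]
tcp_rot: [-3.076, -0.636, -0.0]
wrist_force: [0.2, 0.1, -1.0]
width: 0.189
```

Request:
jog_arm([
  {"dx":0.09,"dy":0.04,"dz":0,"turn":0},
  {"dx":0.09,"dy":0.04,"dz":0,"turn":0},
  {"dx":0,"dy":0,"dz":0,"turn":0},
])

```text
time: 7.12
tool_pos: [0.5815, -0.0276, 0.0543]
tcp_rot: [3.076, 0.636, 0.0]
wrist_force: [0.3, -0.1, -1.5]
width: 0.188
```

Request:
jog_arm([
  {"dx":0.09,"dy":0.04,"dz":0,"turn":0},
  {"dx":0.09,"dy":0.04,"dz":0,"turn":0},
  {"dx":0,"dy":0,"dz":0,"turn":0},
])

```text
time: 7.37
tool_pos: [0.5833, -0.0269, 0.0543]
tcp_rot: [3.076, 0.636, 0.0]
wrist_force: [0.8, -1.0, -1.4]
width: 0.188
```

Request:
jog_arm([
  {"dx":0.09,"dy":0.04,"dz":0,"turn":0},
  {"dx":0.09,"dy":0.04,"dz":0,"turn":0},
  {"dx":0,"dy":0,"dz":0,"turn":0},
])

```text
time: 7.62
tool_pos: [0.5851, -0.0261, 0.0543]
tcp_rot: [3.076, 0.636, 0.0]
wrist_force: [0.3, -0.0, -1.7]
width: 0.191
```

Request:
jog_arm([
  {"dx":0.09,"dy":0.04,"dz":0,"turn":0},
  {"dx":0.09,"dy":0.04,"dz":0,"turn":0},
  {"dx":0.09,"dy":0.04,"dz":0,"turn":0},
  {"dx":0,"dy":0,"dz":0,"turn":0},
])

```text
time: 7.95
tool_pos: [0.5878, -0.0248, 0.0543]
tcp_rot: [-3.076, -0.636, -0.0]
wrist_force: [0.3, 0.3, -1.9]
width: 0.187
```

Request:
jog_arm([
  {"dx":0.09,"dy":0.04,"dz":0,"turn":0},
  {"dx":0.09,"dy":0.04,"dz":0,"turn":0},
  {"dx":0,"dy":0,"dz":0,"turn":0},
])

```text
time: 8.2
tool_pos: [0.5893, -0.024, 0.0542]
tcp_rot: [-3.076, -0.636, 0.001]
wrist_force: [-1.4, 0.5, -0.9]
width: 0.193
```

Request:
jog_arm([
  {"dx":0.09,"dy":0.04,"dz":0,"turn":0},
  {"dx":0.09,"dy":0.04,"dz":0,"turn":0},
  {"dx":0.09,"dy":0.04,"dz":0,"turn":0},
  {"dx":0,"dy":0,"dz":0,"turn":0},
])

```text
time: 8.53
tool_pos: [0.5919, -0.0226, 0.0542]
tcp_rot: [-3.076, -0.636, 0.001]
wrist_force: [-3.1, 2.2, -0.6]
width: 0.194
```

Request:
jog_arm([
  {"dx":0.09,"dy":0.04,"dz":0,"turn":0},
  {"dx":0.09,"dy":0.04,"dz":0,"turn":0},
  {"dx":0,"dy":0,"dz":0,"turn":0},
])

```text
time: 8.78
tool_pos: [0.5937, -0.0218, 0.0542]
tcp_rot: [-3.076, -0.636, 0.001]
wrist_force: [-3.3, 2.3, 0.3]
width: 0.194
```

Request:
jog_arm([
  {"dx":0.07,"dy":0.08,"dz":0,"turn":0},
  {"dx":0.09,"dy":0.04,"dz":0,"turn":0},
  {"dx":0.09,"dy":0.04,"dz":0,"turn":0},
  {"dx":0,"dy":0,"dz":0,"turn":0},
])

```text
time: 9.12
tool_pos: [0.5968, -0.0205, 0.0543]
tcp_rot: [3.076, 0.636, 0.001]
wrist_force: [-1.3, 1.6, -1.4]
width: 0.191
```

Request:
jog_arm([
  {"dx":0.09,"dy":0.04,"dz":0,"turn":0},
  {"dx":0.09,"dy":0.04,"dz":0,"turn":0},
  {"dx":0.09,"dy":0.04,"dz":0,"turn":0},
  {"dx":0,"dy":0,"dz":0,"turn":0},
])

```text
time: 9.45
tool_pos: [0.5995, -0.0193, 0.0543]
tcp_rot: [3.076, 0.636, 0.001]
wrist_force: [-1.5, 2.0, -0.5]
width: 0.188
```

Request:
jog_arm([
  {"dx":0.09,"dy":0.04,"dz":0,"turn":0},
  {"dx":0.09,"dy":0.04,"dz":0,"turn":0},
  {"dx":0.09,"dy":0.05,"dz":0,"turn":0},
  {"dx":0,"dy":0,"dz":0,"turn":0},
])

```text
time: 9.78
tool_pos: [0.6023, -0.018, 0.0543]
tcp_rot: [3.076, 0.636, 0.001]
wrist_force: [-1.5, 1.5, -1.4]
width: 0.195
```

Request:
jog_arm([
  {"dx":0.09,"dy":0.04,"dz":0,"turn":0},
  {"dx":0.09,"dy":0.04,"dz":0,"turn":0},
  {"dx":0.09,"dy":0.05,"dz":0,"turn":0},
  {"dx":0,"dy":0,"dz":0,"turn":0},
])

```text
time: 10.12
tool_pos: [0.605, -0.0167, 0.0544]
tcp_rot: [3.076, 0.636, 0.001]
wrist_force: [0.0, 0.4, -1.1]
width: 0.187
```

Request:
jog_arm([
  {"dx":0.09,"dy":0.04,"dz":0,"turn":0},
  {"dx":0.09,"dy":0.04,"dz":0,"turn":0},
  {"dx":0,"dy":0,"dz":0,"turn":0},
])

```text
time: 10.37
tool_pos: [0.6065, -0.0161, 0.0543]
tcp_rot: [3.076, 0.636, 0.0]
wrist_force: [-1.3, -0.4, -1.6]
width: 0.193
```

Near home; single-millimetre steps now.

Request:
jog_arm([
  {"dx":0.09,"dy":0.04,"dz":0,"turn":0},
  {"dx":0,"dy":0,"dz":0,"turn":0},
])

```text
time: 10.53
tool_pos: [0.6071, -0.0158, 0.0543]
tcp_rot: [3.076, 0.636, -0.001]
wrist_force: [-2.3, -1.4, -0.3]
width: 0.19
```

Request:
jog_arm([
  {"dx":0.09,"dy":0.04,"dz":0,"turn":0},
  {"dx":0,"dy":0,"dz":0,"turn":0},
])

```text
time: 10.7
tool_pos: [0.6078, -0.0155, 0.0543]
tcp_rot: [3.076, 0.636, -0.001]
wrist_force: [-2.9, -2.1, 0.8]
width: 0.188
```

Request:
jog_arm([
  {"dx":0.09,"dy":0.04,"dz":0,"turn":0},
  {"dx":0,"dy":0,"dz":0,"turn":0},
])

```text
time: 10.87
tool_pos: [0.6089, -0.015, 0.0543]
tcp_rot: [3.076, 0.636, -0.0]
wrist_force: [-1.9, -1.7, 0.6]
width: 0.192
```

Request:
jog_arm([
  {"dx":0.09,"dy":0.04,"dz":0,"turn":0},
  {"dx":0,"dy":0,"dz":0,"turn":0},
])

```text
time: 11.03
tool_pos: [0.6104, -0.0144, 0.0544]
tcp_rot: [3.076, 0.636, 0.002]
wrist_force: [-1.5, -1.8, -0.6]
width: 0.189
```

Request:
jog_arm([
  {"dx":0.09,"dy":0.04,"dz":0,"turn":0},
  {"dx":0,"dy":0,"dz":0,"turn":0},
])

```text
time: 11.2
tool_pos: [0.6107, -0.0143, 0.0543]
tcp_rot: [3.076, 0.636, -0.001]
wrist_force: [-2.9, -3.3, 1.4]
width: 0.19
```

Request:
jog_arm([
  {"dx":0.09,"dy":0.04,"dz":0,"turn":0},
  {"dx":0,"dy":0,"dz":0,"turn":0},
])

```text
time: 11.37
tool_pos: [0.6108, -0.0142, 0.0542]
tcp_rot: [3.076, 0.637, -0.004]
wrist_force: [-4.9, -4.9, 3.2]
width: 0.193
```

Request:
jog_arm([
  {"dx":0.09,"dy":0.04,"dz":0,"turn":0},
  {"dx":0,"dy":0,"dz":0,"turn":0},
])

```text
time: 11.53
tool_pos: [0.6108, -0.0141, 0.0542]
tcp_rot: [3.076, 0.637, -0.007]
wrist_force: [-7.2, -6.3, 4.4]
width: 0.187
```

Request:
jog_arm([
  {"dx":0.09,"dy":0.04,"dz":0,"turn":0},
  {"dx":0,"dy":0,"dz":0,"turn":0},
])

```text
time: 11.7
tool_pos: [0.6109, -0.0141, 0.0541]
tcp_rot: [3.076, 0.637, -0.01]
wrist_force: [-10.7, -7.9, 7.2]
width: 0.189
```

Request:
jog_arm([
  {"dx":-0.12,"dy":-0.05,"dz":0,"turn":0},
  {"dx":-0.15,"dy":-0.06,"dz":0,"turn":0},
  {"dx":0,"dy":0,"dz":0,"turn":0},
])

```text
time: 11.95
tool_pos: [0.6107, -0.0142, 0.0543]
tcp_rot: [3.076, 0.636, 0.0]
wrist_force: [-2.5, -3.6, -0.0]
width: 0.189
```

Request:
jog_arm([
  {"dx":0,"dy":0,"dz":0,"turn":0},
  {"dx":0,"dy":0,"dz":0,"turn":0},
  {"dx":0,"dy":0,"dz":0,"turn":0},
  {"dx":0,"dy":0,"dz":0,"turn":0},
], fingers=3.5)

```text
time: 12.28
tool_pos: [0.6116, -0.0133, 0.0546]
tcp_rot: [-3.076, -0.637, -0.002]
wrist_force: [-0.7, 0.8, 0.3]
width: 0.41
```

Request:
jog_arm([
  {"dx":0,"dy":0,"dz":1,"turn":0},
  {"dx":0,"dy":0,"dz":2,"turn":0},
  {"dx":0,"dy":0,"dz":3,"turn":0},
  {"dx":0,"dy":0,"dz":3,"turn":0},
  {"dx":0,"dy":0,"dz":3,"turn":0},
  {"dx":0,"dy":0,"dz":2,"turn":0},
  {"dx":0,"dy":0,"dz":0,"turn":0},
])

```text
time: 12.87
tool_pos: [0.6149, -0.0138, 0.2019]
tcp_rot: [3.074, 0.636, 0.018]
wrist_force: [0.5, 0.3, 1.7]
width: 0.412
```

```bash
python3 - <<'E'
from h import *
s=bot.read_state(); print(s['time'],s['tool_pos'],s['tcp_rot'],s['width'],s['wrist_force'])
p,D=viewer.read_camera('scene');q,E=viewer.read_camera('top')
np.savez('pics/g5.npz',p=p,D=D,q=q,E=E)
f=lambda im,x0,y0,w,h,k:cv2.resize(im[y0:y0+h,x0:x0+w],None,fx=k,fy=k,interpolation=cv2.INTER_CUBIC)
cv2.imwrite('pics/g5.png',f(p[:,:,::-1],270,150,60,55,10))
a=.41;u=np.array([np.cos(a),np.sin(a),0]);S=np.array([.632,-.005,.058]);O=S-.011*u
print(proj('scene',[O+.032*u,O,O-.026*u,O-.031*u,O-.0645*u+[0,0,.058]]).round(1))
E
```

```text
12.8667 [ 0.61485508 -0.01382397  0.20189344] [3.07357494 0.63591113 0.01804657] 0.4115339891897412 [0.53364858 0.26958103 1.70096288]
[[306.9 176.2]
 [302.9 180. ]
 [299.6 183.3]
 [298.9 183.9]
 [294.1 170. ]]
```

View pics/g5.png

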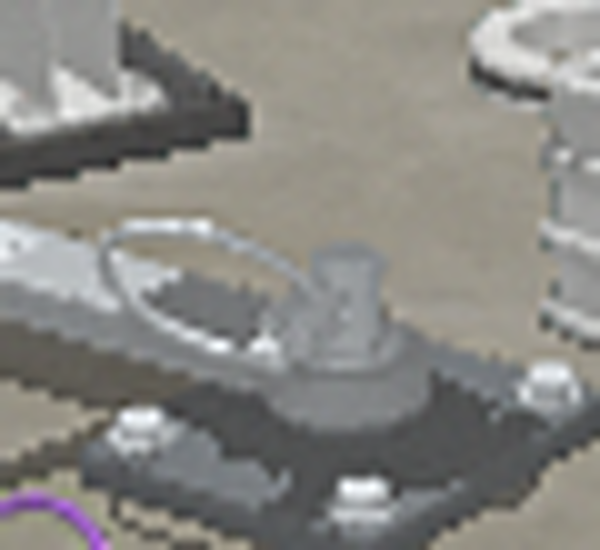

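The pin sits in the stud, lug at scene (296,185), but the ring leans left (far side about (281,176), expected (294,170)): the pin seems to have rolled about its axis when released. Measure by depth.

```bash
python3 - <<'E'
from h import *
Z=np.load('pics/g5.npz');D=Z['D']
for i in range(4):
    p,d=viewer.read_camera('scene'); D=np.minimum(D,d)
K,dd,R,t=cam('scene')
print((D[170:188,278:310]*1000).round(0).astype(int).tolist() and '')
for r in range(170,189): print(r,' '.join('%4d'%x for x in (D[r,278:310]*1000)))
E
```

```text
170 1620 1619 1618 1615 1625 1621 1619 1621 1623 1621 1619 1617 1621 1617 1617 1617 1623 1616 1620 1623 1618 1621 1626 1618 1620 1614 1617 1618 1616 1618 1617 1619
171 1612 1613 1614 1610 1608 1610 1615 1610 1612 1613 1609 1615 1612 1612 1610 1609 1613 1614 1605 1610 1610 1613 1608 1607 1613 1611 1611 1613 1609 1609 1611 1609
172 1607 1603 1604 1601 1337 1330 1330 1332 1330 1324 1327 1323 1323 1605 1602 1602 1603 1601    0 1599 1602 1604 1600 1600 1600 1603 1600 1603 1602 1607 1603 1605
173 1593 1596 1598 1342 1338 1334 1595 1596 1597 1598 1327 1327 1324 1325 1322 1323 1596 1598 1596 1595 1597 1596 1590    0 1598 1595 1600 1598 1598 1588 1596 1592
174 1491 1491 1348 1346 1585 1584 1588 1588 1589 1588 1582 1589 1584 1586 1322 1324 1325 1326 1589 1587 1587 1588 1590 1589 1407 1413 1411 1411 1410 1591 1588 1588
175 1484 1482 1351 1482 1481 1582 1580 1579 1582 1573 1583 1583 1579 1580 1578 1576 1578 1324 1324 1325 1579 1577 1579 1401 1400 1402 1404 1402 1402 1401 1422 1577
176 1475 1475 1355 1476 1473 1475 1478 1476 1568 1572 1569 1570 1574 1572 1570 1570 1570 1569 1570 1324 1326 1329 15
[... 1315 characters left out ...]
1363 1360 1407 1408 1408 1411 1411 1414 1411
185 1507 1498 1501 1506 1500 1448 1442 1443 1436 1438 1433 1432 1427 1428 1383 1385 1382 1373 1374 1368 1376 1375 1365 1407 1404 1404 1408 1405 1404 1406 1407 1408
186 1500 1495 1494 1498 1503 1497 1497 1499 1444 1437 1437 1433 1430 1428 1425 1419 1422 1375 1374 1369 1374 1405 1404 1405 1404 1400 1400 1401 1402 1407 1407 1404
187 1492 1490 1489 1488 1490 1489 1490 1488 1489 1487 1489 1436 1429 1429 1428 1424 1419 1422 1412    0 1401 1398 1396    0 1398 1397 1401 1402 1397 1399 1399 1399
188 1484 1482 1484 1482 1480 1482    0 1485 1486 1485 1483 1448 1452 1452 1430 1425 1420 1423 1413 1409 1399 1396 1399 1396 1396 1394 1392 1395 1394 1394 1399 1398
```

```bash
python3 - <<'E'
from h import *
from scipy.optimize import least_squares
D=np.load('pics/g5.npz')['D']
pts=[]
for r in range(171,186):
    for c in range(279,304):
        z=D[r,c]
        if 1.31<z<1.39 and not(c>=296 and z>1.366) : pts.append(at('scene',c,r,D))
P=np.array(pts)
def res(q):
    th,ph=q[3:5]; n=np.array([np.sin(th)*np.cos(ph),np.sin(th)*np.sin(ph),np.cos(th)])
    d=P-q[:3]; a=d@n; rr=np.linalg.norm(d-np.outer(a,n),axis=1)-.035
    return np.r_[a,rr]
c0=P.mean(0)
b=min((least_squares(res,[*c0,th,ph],loss='soft_l1',f_scale=.002) for th in(.5,1,1.5) for ph in np.arange(0,6.3,1)),key=lambda s:s.cost)
th,ph=b.x[3:]; n=np.array([np.sin(th)*np.cos(ph),np.sin(th)*np.sin(ph),np.cos(th)])
print(len(P),'centre',b.x[:3],'normal',n,'rms',np.sqrt(np.mean(b.fun**2)))
a=.41;u=np.array([np.cos(a),np.sin(a),0]);v=np.array([-np.sin(a),np.cos(a),0]);C=b.x[:3]-np.array([.632,-.005,.058])
print('rel stud hole: along',C@u,'lat',C@v,'z',C[2],' n:',n@u,n@v,n[2])
# head points
H=np.array([at('scene',c,r,D) for r in range(180,187) for c in range(296,302) if 1.36<D[r,c]<1.386])-np.array([.632,-.005,.058])
print('head mean',(H@u).mean(),(H@v).mean(),H[:,2].mean(),'ranges',(H@u).min(),(H@u).max(),(H@v).min(),(H@v).max(),H[:,2].min(),H[:,2].max())
s=bot.read_state();print(s['time'],s['q'])
E
```

```text
68 centre [ 0.56861341 -0.01441151  0.08049174] normal [0.74894156 0.33186262 0.57354489] rms 0.0020080083124491134
rel stud hole: along -0.0618846775119881 lat 0.016634996701284606 z 0.022491740650782334  n: 0.8191534364498522 0.005823031392217203 0.5735448891392922
head mean -0.042301690958313334 0.0019685283511768387 0.0013665822482441892 ranges -0.05253028854330865 -0.03293399603017877 -0.010772574226117833 0.011580406132852578 -0.0052341378020601195 0.010016200763958198
13.1667 [-6.33947321e-02  1.70977656e-01  1.78939920e+00  5.02091266e-05
  1.18459104e+00  1.09954750e+00]
```

```bash
cat > fit.py <<'E'
from h import *
from scipy.optimize import least_squares
from scipy.spatial.transform import Rotation as Ro
def fit(P,S=np.array([.632,-.005,.058])):
    def geo(q):
        yaw,roll,j,al=q[:4]; M=Ro.from_euler('ZYX',[yaw,q[4],roll]).as_matrix()
        f=np.radians(120)-j; d=M@[np.cos(f),0,np.sin(f)]; n=M@[-np.sin(f),0,np.cos(f)]
        pv=S+M@[-.042+al,0,0]; return pv,d,n
    def res(q):
        pv,d,n=geo(q); e=P-(pv+.0322*d); a=e@n
        return np.r_[a,np.linalg.norm(e-np.outer(a,n),axis=1)-.0348,(q[3])*2,q[4]*.03,(q[0]-.41)*.01]
    b=min((least_squares(res,[.4,r,j,0,0],loss='soft_l1',f_scale=.002) for r in(-.6,0,.6) for j in(0,.3)),key=lambda s:s.cost)
    pv,d,n=geo(b.x); print('yaw,roll,j,al,pitch',b.x.round(3),'rms',np.sqrt(np.mean(b.fun**2)),'pivot',pv.round(4),'far',(pv+.067*d).round(4)); return b.x,pv,d,n
E
python3 - <<'E'
from fit import *
D=np.load('pics/g5.npz')['D']
P=np.array([at('scene',c,r,D) for r in range(171,186) for c in range(279,304) if 1.31<D[r,c]<1.39 and not(c>=295 and D[r,c]>1.362)])
fit(P)
E
```

```text
yaw,roll,j,al,pitch [ 0.254 -0.254 -0.076 -0.002 -0.053] rms 0.0017916463458946595 pivot [ 0.5897 -0.016   0.0557] far [ 0.5469 -0.0127  0.1072]
```

Fit: pin heading 0.25, rolled -0.25 rad (ring leaning a bit left), still home; far side at (0.547, -0.013, 0.107). Go behind the ring with fingers shut.

Request:
jog_arm([
  {"dx":-2.5,"dy":-0.2,"dz":0,"turn":-0.08},
  {"dx":-3,"dy":-0.2,"dz":0,"turn":-0.075},
  {"dx":-3,"dy":-0.2,"dz":0,"turn":0},
  {"dx":-2.2,"dy":-0.2,"dz":0,"turn":0},
  {"dx":0,"dy":0,"dz":-3.5,"turn":0},
  {"dx":0,"dy":0,"dz":-3.5,"turn":0},
  {"dx":0,"dy":0,"dz":-2.7,"turn":0},
  {"dx":0,"dy":0,"dz":0,"turn":0},
  {"dx":0,"dy":0,"dz":0,"turn":0},
], fingers=0)

```text
time: 13.92
tool_pos: [0.5012, -0.0216, 0.0948]
tcp_rot: [-3.115, -0.396, 0.01]
wrist_force: [-0.1, -0.6, 0.6]
width: 0.001
```

```bash
python3 - <<'E'
from fit import *
s=bot.read_state(); print(s['time'],s['tool_pos'],s['tcp_rot'],s['width'],s['wrist_force'])
p,D=viewer.read_camera('scene');np.savez('pics/g6.npz',p=p,D=D)
cv2.imwrite('pics/g6.png',cv2.resize(p[140:195,260:320,::-1],None,fx=10,fy=10,interpolation=cv2.INTER_CUBIC))
P=np.array([at('scene',c,r,D) for r in range(171,186) for c in range(279,304) if 1.31<D[r,c]<1.39 and not(c>=295 and D[r,c]>1.362)])
fit(P); print(proj('scene',[s['tool_pos']]))
E
```

```text
13.9167 [ 0.50120397 -0.02161576  0.09484616] [-3.1151031  -0.39579266  0.00987288] 0.0008004637727381888 [-0.14193186 -0.58609377  0.59418955]
yaw,roll,j,al,pitch [ 0.256 -0.242 -0.062 -0.002 -0.06 ] rms 0.0017934046313317746 pivot [ 0.5897 -0.0161  0.0554] far [ 0.5474 -0.0133  0.1073]
[[275.09295024 181.55706759]]
```

View pics/g6.png

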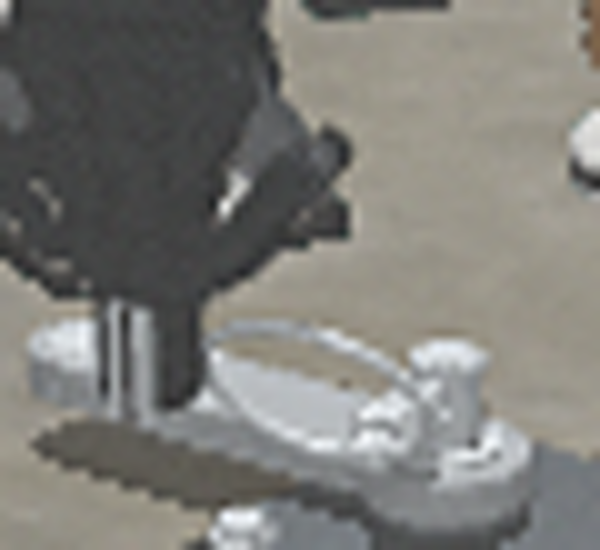

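Fingers (tip near (275,181)) stand right behind the ring's far side (near (281,174)); ring open, pin home. Approach the wire gently.

Request:
jog_arm([
  {"dx":0.08,"dy":-0.3,"dz":0.3,"turn":0},
  {"dx":0.77,"dy":0.2,"dz":0,"turn":0},
  {"dx":0.77,"dy":0.2,"dz":0,"turn":0},
  {"dx":0.58,"dy":0.15,"dz":0,"turn":0},
  {"dx":0.39,"dy":0.1,"dz":0,"turn":0},
  {"dx":0.2,"dy":0.05,"dz":0,"turn":0},
  {"dx":0,"dy":0,"dz":0,"turn":0},
])

```text
time: 14.55
tool_pos: [0.5324, -0.0176, 0.1004]
tcp_rot: [3.116, 0.397, 0.0]
wrist_force: [-0.1, 0.9, -0.2]
width: 0.001
```

Request:
jog_arm([
  {"dx":0.19,"dy":0.05,"dz":0.04,"turn":0},
  {"dx":0.19,"dy":0.05,"dz":0.06,"turn":0},
  {"dx":0.19,"dy":0.05,"dz":0.08,"turn":0},
  {"dx":0,"dy":0,"dz":0,"turn":0},
])

```text
time: 14.88
tool_pos: [0.5374, -0.0163, 0.1022]
tcp_rot: [-3.117, -0.396, 0.001]
wrist_force: [-1.9, 0.9, 0.1]
width: -0.003
```

Request:
jog_arm([
  {"dx":0.39,"dy":0.1,"dz":0.14,"turn":0},
  {"dx":0.39,"dy":0.1,"dz":0.12,"turn":0},
  {"dx":0.39,"dy":0.1,"dz":0.1,"turn":0},
  {"dx":0.39,"dy":0.1,"dz":0.08,"turn":0},
])

```text
time: 15.22
tool_pos: [0.5535, -0.0122, 0.1068]
tcp_rot: [3.117, 0.396, 0.001]
wrist_force: [-2.9, -0.2, 1.8]
width: 0.001
```

Request:
jog_arm([
  {"dx":0.39,"dy":0.1,"dz":0.06,"turn":0},
  {"dx":0.39,"dy":0.1,"dz":0.04,"turn":0},
  {"dx":0.39,"dy":0.1,"dz":0.02,"turn":0},
  {"dx":0.29,"dy":0.08,"dz":0,"turn":0},
])

```text
time: 15.55
tool_pos: [0.5681, -0.0084, 0.1077]
tcp_rot: [3.116, 0.396, 0.0]
wrist_force: [-2.6, -0.9, 1.7]
width: -0.001
```

Request:
jog_arm([
  {"dx":0.39,"dy":0.1,"dz":0.05,"turn":0},
  {"dx":0.39,"dy":0.1,"dz":0.02,"turn":0},
  {"dx":0.39,"dy":0.1,"dz":0,"turn":0},
  {"dx":0.39,"dy":0.1,"dz":-0.04,"turn":0},
])

```text
time: 15.88
tool_pos: [0.5837, -0.0045, 0.1081]
tcp_rot: [3.116, 0.396, 0.0]
wrist_force: [-3.5, -0.8, 2.9]
width: -0.002
```

Request:
jog_arm([
  {"dx":0.39,"dy":0.1,"dz":-0.06,"turn":0},
  {"dx":0.39,"dy":0.1,"dz":-0.08,"turn":0},
  {"dx":0.39,"dy":0.1,"dz":-0.1,"turn":0},
])

```text
time: 16.13
tool_pos: [0.5953, -0.0015, 0.1055]
tcp_rot: [3.116, 0.396, 0.0]
wrist_force: [-2.4, -0.7, 3.2]
width: -0.0
```

```bash
python3 - <<'E'
from fit import *
s=bot.read_state(); print(s['time'],s['tool_pos'],s['tcp_rot'],s['width'],s['wrist_force'])
p,D=viewer.read_camera('scene');np.savez('pics/g7.npz',p=p,D=D)
cv2.imwrite('pics/g7.png',cv2.resize(p[140:195,270:330,::-1],None,fx=10,fy=10,interpolation=cv2.INTER_CUBIC))
print(proj('scene',[s['tool_pos']]))
E
```

```text
16.1333 [ 0.59532174 -0.00150224  0.10550473] [3.11647614e+00 3.95974743e-01 1.30293948e-04] -0.0003342754045682286 [-2.43408842 -0.73324401  3.19998456]
[[294.46338831 167.27336472]]
```

View pics/g7.png

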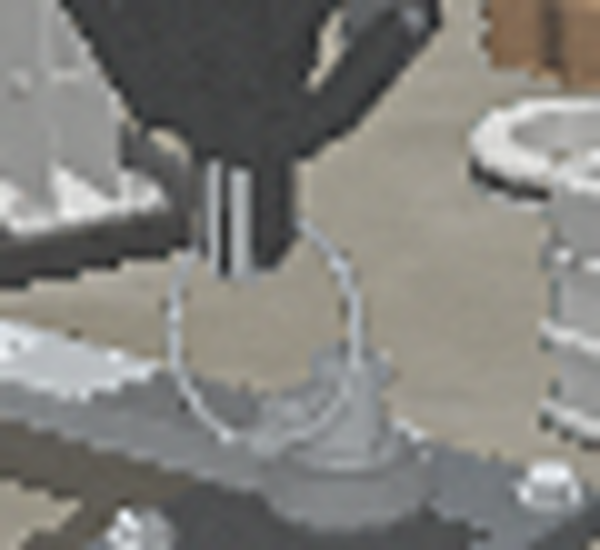

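Ring is just past upright, its far side held by the fingers at about (294,165); the pin is still in the stud. Continue along the arc.

Request:
jog_arm([
  {"dx":0.39,"dy":0.1,"dz":-0.14,"turn":0},
  {"dx":0.39,"dy":0.1,"dz":-0.17,"turn":0},
  {"dx":0.39,"dy":0.1,"dz":-0.2,"turn":0},
  {"dx":0.29,"dy":0.08,"dz":-0.18,"turn":0},
])

```text
time: 16.52
tool_pos: [0.6102, 0.0023, 0.0985]
tcp_rot: [3.116, 0.396, 0.001]
wrist_force: [-2.5, -1.3, 2.2]
width: -0.003
```

Request:
jog_arm([
  {"dx":0.31,"dy":0.08,"dz":-0.21,"turn":0},
  {"dx":0.31,"dy":0.08,"dz":-0.22,"turn":0},
  {"dx":0.29,"dy":0.08,"dz":-0.24,"turn":0},
])

```text
time: 16.77
tool_pos: [0.619, 0.0047, 0.0916]
tcp_rot: [3.117, 0.396, 0.0]
wrist_force: [-1.6, -0.7, 0.7]
width: -0.001
```

Request:
jog_arm([
  {"dx":0.29,"dy":0.08,"dz":-0.25,"turn":0},
  {"dx":0.27,"dy":0.07,"dz":-0.27,"turn":0},
  {"dx":0.25,"dy":0.06,"dz":-0.28,"turn":0},
  {"dx":0,"dy":0,"dz":0,"turn":0},
])

```text
time: 17.1
tool_pos: [0.627, 0.007, 0.083]
tcp_rot: [-3.116, -0.396, 0.0]
wrist_force: [0.3, 0.8, -0.3]
width: 0.001
```

Request:
jog_arm([
  {"dx":0.25,"dy":0.06,"dz":-0.2,"turn":0},
  {"dx":0.24,"dy":0.06,"dz":-0.1,"turn":0},
  {"dx":0.24,"dy":0.06,"dz":0,"turn":0},
  {"dx":0.24,"dy":0.06,"dz":0,"turn":0},
  {"dx":0,"dy":0,"dz":0,"turn":0},
])

```text
time: 17.52
tool_pos: [0.6373, 0.0093, 0.0814]
tcp_rot: [3.116, 0.396, 0.002]
wrist_force: [0.1, -0.7, 0.5]
width: 0.002
```

```bash
python3 - <<'E'
from fit import *
s=bot.read_state(); print(s['time'],s['tool_pos'],s['wrist_force'])
p,D=viewer.read_camera('scene');np.savez('pics/g8.npz',p=p,D=D)
cv2.imwrite('pics/g8.png',cv2.resize(p[145:200,270:330,::-1],None,fx=10,fy=10,interpolation=cv2.INTER_CUBIC))
E
```

```text
17.5167 [0.63726271 0.00925452 0.08135605] [ 0.1077555  -0.73075771  0.47487667]
```

View pics/g8.png

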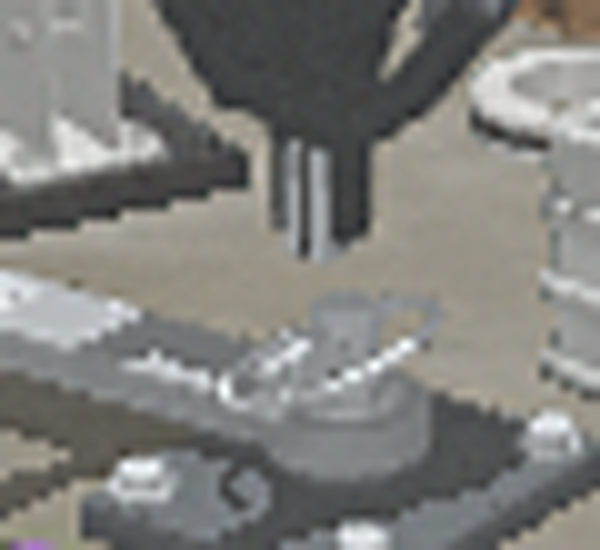

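The ring lies round the stud (far side about (313,175), lug about (293,183)); the force vanished, so it snapped. Lift off and verify numerically.

Request:
jog_arm([
  {"dx":0,"dy":0,"dz":1.5,"turn":0},
  {"dx":0,"dy":0,"dz":3,"turn":0},
  {"dx":0,"dy":0,"dz":3,"turn":0},
  {"dx":0,"dy":0,"dz":3,"turn":0},
  {"dx":-3,"dy":0,"dz":1,"turn":0},
  {"dx":-3,"dy":0,"dz":0,"turn":0},
  {"dx":0,"dy":0,"dz":0,"turn":0},
  {"dx":0,"dy":0,"dz":0,"turn":0},
  {"dx":0,"dy":0,"dz":0,"turn":0},
])

```text
time: 18.32
tool_pos: [0.5768, 0.0091, 0.1962]
tcp_rot: [3.116, 0.396, 0.002]
wrist_force: [-0.6, -0.3, -0.3]
width: 0.006
```

```bash
python3 - <<'E'
from h import *
s=bot.read_state(); print(s['time'],s['tool_pos'],s['wrist_force'])
p,D=viewer.read_camera('scene');np.savez('pics/g9.npz',p=p,D=D)
p2,D2=viewer.read_camera('scene'); D=np.minimum(D,D2)
cv2.imwrite('pics/g9.png',cv2.resize(p[162:197,280:325,::-1],None,fx=16,fy=16,interpolation=cv2.INTER_CUBIC))
for r in range(173,188): print(r,' '.join('%4d'%x for x in (D[r,288:318]*1000)))
S=np.array([.632,-.005,.058])
for a in(.1,.25,.4):
    u=np.array([np.cos(a),np.sin(a),0]); print(a,proj('scene',[S-.042*u,S+.025*u,S+.021*u]).round(1).tolist())
E
```

```text
18.3167 [0.57677044 0.00913176 0.19622808] [-0.6161747  -0.33825055 -0.2503926 ]
173 1596 1593 1598 1595 1595 1597 1599 1598 1596 1597 1598 1597 1595 1599 1596 1602 1598 1601 1597 1599 1596 1600 1605 1601 1594 1595 1596 1603 1595 1593
174 1595 1589 1592 1588 1588 1592 1583 1588 1588 1588 1595 1591 1589 1584 1411 1409 1406 1408 1407 1587 1585 1430 1422 1421 1589 1588 1589 1588 1592 1586
175 1582 1579 1579 1585 1580 1581 1576 1581 1584 1579 1584 1584 1577 1404 1405 1407 1407 1405 1401 1405 1421 1423 1422 1416 1406 1400 1573 1573 1582 1578
176 1574 1574 1579 1578 1574 1575 1576 1576 1572 1572 1573 1575 1571 1400 1401 1401 1398 1400 1404 1402 1420 1572 1576 1574 1578 1384 1573 1578 1568 1570
177 1467 1476 1567 1568 1567 1564 1562 1566 1568 1561 1565 1567 1435 1395 1399 1399 1395 1394 1396 1402 1564 1565 1571 1560 1385 1389 1566 1557 1562 1564
178 1466 1457 1464 1460 1465 1558 1562 1557 1557 1554 1435 1431 1398 1394 1394 1392 1396 1401 1401 1403 1561 1559 1554 1379 1385 1561 1550 1556 1555 1558
179 1459 1459 1454 1452 1454 1456 1455 1462 1431 1434 1435 1391 1391 1390 1388 1389 1404 1400 1
[... 750 characters left out ...]
371 1406 1403 1406 1412 1414 1409 1412 1421 1423 1415 1478 1475 1508 1508 1512
185 1437 1439 1436 1420 1393 1384 1387 1375 1372 1372 1376 1379 1403 1406 1406 1407 1408 1404 1404 1406 1409 1410 1412 1412 1416 1473 1472 1476 1469 1474
186 1433 1435 1435 1429 1428 1425 1426 1382 1376 1375 1378 1408 1404 1405 1404 1399 1399 1398 1408 1404 1406 1405 1404 1407 1416 1466 1462 1465 1467 1467
187 1490 1434 1431 1431 1424 1423 1427 1420 1413 1403 1405 1405 1403 1400 1401 1404 1407 1400 1405 1404 1403 1399 1406 1407 1414 1458 1460 1456 1460 1451
0.1 [[295.3, 183.0], [309.5, 176.2], [308.6, 176.6]]
0.25 [[297.0, 183.5], [308.5, 175.9], [307.8, 176.3]]
0.4 [[298.8, 183.9], [307.4, 175.7], [306.9, 176.2]]
```

```bash
python3 - <<'E'
from fit import *
Z=np.load('pics/g9.npz')['D']
L=[(300,177),(298,178),(299,178),(296,179),(297,179),(295,180),(296,180),(293,181),(294,181),(292,182),(293,182),(292,183),(292,184),(292,185)]
L+=[(309,174),(310,174),(311,174),(309,175),(310,175),(311,175),(312,175),(313,175),(313,176),(312,177),(313,177),(311,178),(312,178),(310,179),(311,179),(308,180),(309,180),(310,180),(306,181),(308,181),(304,182),(305,182),(306,182),(302,183),(303,183),(304,183)]
P=np.array([at('scene',c,r,Z) for c,r in L if Z[r,c]>0])
S=np.array([.632,-.005,.058])
def geo(q):
    M=Ro.from_euler('ZYX',[q[0],q[4],q[1]]).as_matrix();f=np.radians(120)-q[2]
    return S+M@[-.042+q[3],0,0],M@[np.cos(f),0,np.sin(f)],M@[-np.sin(f),0,np.cos(f)]
def res(q):
    pv,d,n=geo(q);e=P-(pv+.0322*d);a=e@n
    return np.r_[a,np.linalg.norm(e-np.outer(a,n),axis=1)-.0348,q[3]*1,q[4]*.1]
b=min((least_squares(res,[.2,r,j,0,0],loss='soft_l1',f_scale=.002) for r in(-.5,0,.5) for j in(1.6,2.1)),key=lambda s:s.cost)
pv,d,n=geo(b.x);print(b.x.round(3),b.cost,'far',pv+.067*d,'n',n)
print(len(P),np.abs(b.fun).max())
s=bot.read_state();print(s['time'],s['wrist_force'])
E
```

```text
[ 3.63e-01 -3.69e-01  2.04e+00 -2.00e-03 -3.00e-03] 7.975944882173185e-05 far [0.65339572 0.00453577 0.06145396] n [-0.18099022  0.31602638  0.93132694]
40 0.008129003806132136
18.4167 [ 0.58922122 -0.01045297  0.45207727]
```

Ring is shut (fit 2.04 rad, within noise of 2.09) and the pin is within about 2 mm of home. Handing in.

```bash
python3 -c "
from workcell import bot
print(bot.finish_job())"
```

```text
the job is handed in; nothing more can be done
None
```

The linch pin is through the stud with its ring snapped shut. I handed the job in at about 18.4 s of the 72 s, and no verdict is reported.

**How it went:** I found the hole's direction (about 0.4 rad) in the depth picture and gripped the steel pin. I fed it in with small steps of 1 to 2 mm. It met 2 to 4 N on the way and stopped firmly at the expected home position under about 13 N, well below the 35 N limit. I then swung the ring over along its arc with the closed fingers, at under 5 N, until the push force vanished, and lifted clear.

**Last checks:**
- **Ring:** the depth fit gave a joint of about 2.04 rad. The need is above 1.95 and fully shut is 2.09, so with fit errors of a few millimetres the margin is modest.
- **Pin:** it reads about 2 mm back from home, within the noise and inside the 6 mm allowed.
- **Arm:** the wrist force was about zero with the gripper well above the parts.

**What was off:**
- **Pin turned after release:** letting go turned the pin and stud by about 0.15 rad. The pin also rolled about 0.25 rad on its own axis, and it ended rolled about 0.37 rad. The ring still went round the stud.
- **Final picture not seen:** I had reached the 12-picture limit, so the last check rests on the depth readings. The picture before it, with the fingers still above the stud, showed the ring closed.
- **Bystanders:** I kept clear of them but did not re-measure their positions.

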